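# Pack the cased miniatures into a laid-down storage carton

### The job

First set the bar weight aside on the blue mat, then tip the tall carton over the edge of the grey pad so that it lies on its back on the pad with its compartments open upwards. Move every cased miniature from the black tray into the compartment lined in its own colour, then lay the lid squarely on the carton, and last lay the bar weight flat on the lid beside the handle. Leave the jar, loupe, brush, twine and notebook where they are.

Things in the scene. Friction and masses are not known exactly. Their poses are not given: they have to be found in the camera images.
- pad: Fixed grey pad, 220 x 184 x 14 mm high. Origin on the table at the middle of its near edge (white line); x runs along the 220 mm away from the robot, z up. The edge blocks the carton's bottom: its top pushed from the front, the carton tips over this edge onto the pad, its bottom end then 15 to 40 mm short of the edge.
- carton: Tall brown empty carton, open front, 68 deep (x) x 174 wide (y) x 200 tall (z) mm, 0.3 to 0.6 kg. Origin: centre of underside; z bottom to top, x towards the closed back. Starts upright on the table, back about 4 mm from the pad's edge. Walls 5 mm; full-depth 4 mm dividers make 2 x 2 compartments, each 80 (y) x 93 (z) x 63 deep. On its back on the pad its rim is 82 mm above the table.
- rim (a point): Centre of the carton's front opening, level with its front rim; axes as the carton's. The lid's origin belongs here.
- lid: Flat wooden lid, 204 mm (x) x 182 mm (y) x 5 mm, 0.22 kg, with a brass bar handle across its middle: 24 mm thick (x), 84 mm long (y), rising from 5 to 35 mm above the underside. Origin: centre of the underside; z up. No lip; it simply lies on the carton's rim, its x along the carton's z (either way round). Starts flat on the table.
- weight: Dark brown bar weight with two brass bands, 110 (x) x 32 (y) x 30 mm (z), 0.32 to 0.52 kg; origin at its centre. Starts lying on the pad.
- mat: Fixed blue felt mat, 64 (x) x 124 (y) x 3 mm, on the table; origin at the centre of its underside. Either to the left or to the right of the pad.
- tray: Fixed black pocket tray, 174 (x) x 146 (y) x 16 mm high, 4 pockets of 66 (x) x 34 (y) mm, 12 mm deep, centred 42 mm in x and 40 mm in y either side of its centre. Origin: centre of its underside.
- case_red: Red cased miniature with a brass band, 60 (x) x 28 (y) x 44 mm (z), 0.12 kg; origin at its centre. Starts standing in a tray pocket, x along the pocket, about 32 mm of it above the tray. May be absent.
- bay_red (a point): Centre of the red-lined compartment of the carton, on its inner back (the compartment's floor once the carton lies on its back); axes as the carton's, so the compartment opens to -x.
- case_blue: Blue cased miniature with a brass band, 60 (x) x 28 (y) x 44 mm (z), 0.12 kg; origin at its centre. Starts standing in a tray pocket, x along the pocket, about 32 mm of it above the tray. May be absent.
- bay_blue (a point): Centre of the blue-lined compartment of the carton, on its inner back (the compartment's floor once the carton lies on its back); axes as the carton's, so the compartment opens to -x.
- case_green: Green cased miniature with a brass band, 60 (x) x 28 (y) x 44 mm (z), 0.12 kg; origin at its centre. Starts standing in a tray pocket, x along the pocket, about 32 mm of it above the tray. May be absent.
- bay_green (a point): Centre of the green-lined compartment of the carton, on its inner back (the compartment's floor once the carton lies on its back); axes as the carton's, so the compartment opens to -x.
- case_yellow: Yellow cased miniature with a brass band, 60 (x) x 28 (y) x 44 mm (z), 0.12 kg; origin at its centre. Starts standing in a tray pocket, x along the pocket, about 32 mm of it above the tray. May be absent.
- bay_yellow (a point): Centre of the yellow-lined compartment of the carton, on its inner back (the compartment's floor once the carton lies on its back); axes as the carton's, so the compartment opens to -x.
- jar: Bystander: jar, 60 mm diameter, 70 mm high; on the side of the pad opposite to the mat. Origin: underside.
- loupe: Bystander: black loupe, 48 mm diameter, 35 mm high, near the robot. Origin: underside.
- softbrush: Bystander: soft brush lying near the robot.
- twine: Bystander: spool of twine, 80 mm diameter, 70 mm high, at the left. Origin: underside.
- notebook: Bystander: grey notebook 80 x 110 x 20 mm, at the right. Origin: underside.
Not all that is in view belongs to the job. What is meant by the weight is not turquoise, and is the larger of those in its own colour.

How it is judged:
By the outcome, as a careful person would: the job done as asked, in the order asked, and still so for the second after the job is handed in, with the robot touching nothing.
Of case_red, case_blue, case_green, case_yellow only 2 to 4 are there at a start; the rules pass over those that are not, and their reading is None.
At some moment in a run one of weight, lid may be knocked a few centimetres aside while the robot is not near it.
Once in a run the grip may slacken for a moment while it holds something.
It also fails if it takes over 210 s, if anything falls off the work surface, if the arm or the gripper's body presses on something with over 40 N, if the wrist force passes 120 N, or if a joint passes its speed limit or range.

### The arm

A 7-joint arm with a two-finger parallel gripper is mounted at the origin on the work surface. World frame = base frame: x ahead of the robot, y to its left, z up, the work surface at z = 0. Lengths are in m, angles in rad, forces in N, time in s.
With the tool pointing down it reaches from about 0.425 to 0.875 m from the base axis. Payload 4.7 kg.
Tool frame: the origin (TCP) lies midway between the tips of the shut fingers; the grasp point (between the pads) lies 19 mm behind it; z points along the fingers, x is the direction in which the jaws open and shut, and the axes are right-handed (so a half turn about z gives the same grasp; the last joint's range is limited). The gripper opens to 87 mm and grips with 3 to 60 N. Pads are 19 mm wide; open, the fingers measure 117 mm over their backs; the gripper's body (75 mm by 190 mm) begins 51 mm behind the grasp point.
Start: joints at [1.202, 0.321, -0.07, 1.45, 0.023, 1.371, -0.057], TCP at [0.243, -0.603, 0.223] pointing down, gripper open.
Joint ranges: [-2.86, 2.86], [-0.3, 2.09], [-1.38, 1.24], [0.06, 2.45], [-1.56, 4.7], [0.09, 2.05], [-2.69, 2.69]. Speed limits (rad/s): [2.57, 2.57, 3.14, 3.14, 3.14, 3.14, 3.14].

### API

Orientations are given as a rotation vector (axis times angle).
In Python, from bench import get_state, eyes, ticket gives the robot as it stands.
- The arm moves only by the tool carry_out, never from a script. Its argument "motion" is a list of rows, each a list of 2 entries, a list of its own where there are three numbers: the shift along the world's x, y, z in m, then the turn about the world's z in rad. A call has 1 to 20 rows; each row is the pose to reach, as a shift and turn from the pose commanded when the call began; what a row does not reach only later rows make up. A row lasts 1/10 s, in which the tool goes at most 50 mm and 8.59 degrees, less where a joint would pass 70% of its speed; a pose out of reach is approached as far as the arm can. A call with a gripper value outside its range is refused whole. "grip" is the gripper command: -1 is fully open, 1 is shut, values between are in proportion, set as the call begins (left out, the last holds). The fingers move at their own pace and stop on an object; "squeeze" is the grip in N (left out, the last holds). Time passes only in rows, so rows that repeat a pose let the fingers close. It gives the time, the measured TCP pose, the force and the opening at its end, in the units of the state.
- get_state(): the state, without advancing time (a new reading comes with each control period).
- eyes.get_image(name): name is "side" or "top"; returns a dict with "pixels" (480x640x3 uint8, blue, green, red), "mtx" (3x3 intrinsics, pixels), "extrinsics" (4x4, takes a point from camera to world coordinates). Camera axes: x right, y down, z forward; pixel columns grow to the right and rows downward; lengths in m; the calibration is good to about 2 mm. A picture is of the moment at which its call begins. There is no depth.
- ticket.close_job(): hands the job in, once; it reports no verdict.
The state is a dict: "time": time; "joint_positions": joint angles; "qd": joint speeds; "joint_torque": joint torques, N m; "position": TCP position; "tool_rot": TCP orientation; "ft_force": force on the tool from outside, world axes, zero at the start; "torque": the same for the moment, N m; "grip_width": opening from 0.0 (shut) to 1.0 (fully open).
Only numpy, scipy, OpenCV 4.12 (cv2) and the standard library are available. Lean on these libraries where they do the work, as an engineer would, in place of code of your own. Each camera call takes 0.05 s, during which the arm holds its last target. There are 200 camera calls.

## Working session

There is one attempt and no reset: what is moved stays moved. The work goes in short steps, Python scripts to look and compute and a tool call to move; the robot and the scene stay as the last step left them, time stands still between calls to the robot, and variables do not carry over. Pictures are saved under pics/ and viewed, about 12 in all and at most 16, crops included, and the job is handed in when it is done.

Besides the shell and the picture viewer there is one more tool, called as a command line: name --argument value ..., lists and objects as JSON in quotes. carry_out: Moves the arm, as the interface text tells. Its arguments: {"type":"object","properties":{"motion":{"type":"array","items":{"type":"array"}},"grip":{"type":"number"},"squeeze":{"type":"number"}},"required":["motion"]}

```bash
ls; mkdir -p pics; cat > h.py <<'E'
import numpy as np, cv2
from bench import get_state, eyes, ticket
def grab(n,fn=None):
    d=eyes.get_image(n); 
    im=np.array(d["pixels"]); 
    if fn: cv2.imwrite("pics/"+fn,im)
    return im,np.array(d["mtx"]),np.array(d["extrinsics"])
def ray(K,E,px,z):
    px=np.atleast_2d(np.array(px,float)); d=np.c_[px,np.ones(len(px))]@np.linalg.inv(K).T@E[:3,:3].T
    c=E[:3,3]; t=(z-c[2])/d[:,2]; return c+d*t[:,None]
def proj(K,E,p):
    p=np.atleast_2d(p); q=(p-E[:3,3])@E[:3,:3]; q=q@K.T; return q[:,:2]/q[:,2:]
E
python3 - <<'E'
from h import *
for n in("top","side"):
    im,K,E=grab(n,n+"0.png"); print(n,K.tolist(),E.round(4).tolist())
s=get_state(); print(s)
E
```

```text
pics
top [[622.7120573784164, 0.0, 308.4768812940492], [0.0, 622.7120573784164, 239.93136448255865], [0.0, 0.0, 1.0]] [[-0.0262, -0.9823, 0.1856, 0.3137], [-0.9997, 0.0255, -0.0062, 0.0107], [0.0013, -0.1857, -0.9826, 1.3898], [0.0, 0.0, 0.0, 1.0]]
side [[539.9163964218626, 0.0, 316.4228738377776], [0.0, 539.9163964218626, 237.86731424790926], [0.0, 0.0, 1.0]] [[-0.9998, -0.0001, 0.0205, 0.5187], [-0.0156, 0.6548, -0.7556, 1.0601], [-0.0133, -0.7558, -0.6547, 1.0367], [0.0, 0.0, 0.0, 1.0]]
{'time': 0.1, 'joint_positions': array([ 1.2020881 ,  0.3217407 , -0.07003876,  1.45155794,  0.02257296,
        1.37078024, -0.05692631]), 'qd': array([ 0.00058517, -0.00062778,  0.00068064, -0.00197443,  0.0004427 ,
       -0.00257196, -0.00202079]), 'joint_torque': array([-3.05929370e-04, -4.92570877e+01, -4.05691685e-01, -3.13398385e+01,
       -6.41636783e-02,  3.95592581e-02,  4.98566487e-05]), 'position': array([ 0.24254669, -0.60252214,  0.22157333]), 'tool_rot': array([-2.60270055e+00,  1.75783862e+00,  2.28144606e-03]), 'ft_force': array([-0.15386794, -0.08604011,  0.66579819]), 'torque': array([ 0.07961755, -0.02706154, -0.03227803]), 'grip_width': 1.0004350126473158}
```

View pics/top0.png

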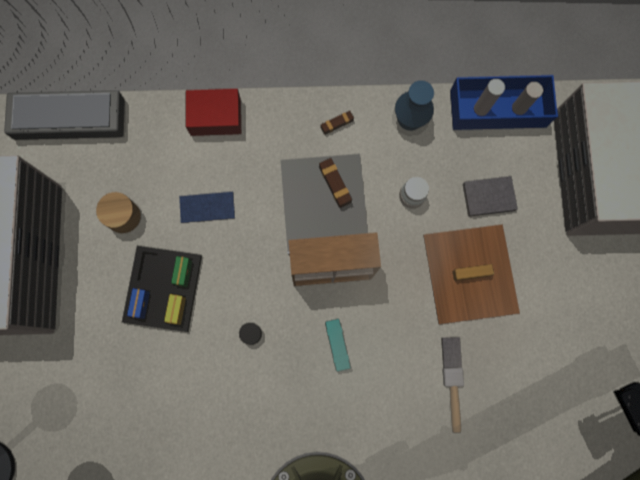

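View pics/side0.png

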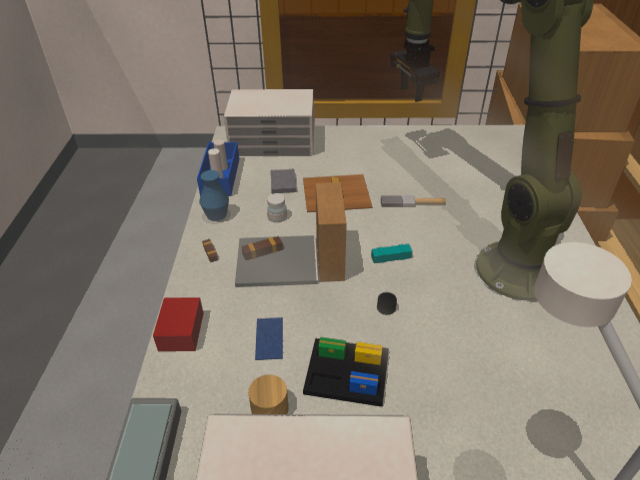

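The top view has +x upwards and +y to the left. The large weight is on the pad at (335,183) and the mat is at (207,207). The tray at (163,288) holds green, blue and yellow. The lid is at (471,272) and the upright carton at (335,260). The turquoise bar (338,345) and the small brown bar (337,122) are decoys.

```bash
cat >> h.py <<'E'
def rect(im,K,E,box,lo,hi,z,k=3):
    x0,y0,x1,y1=box; hsv=cv2.cvtColor(im,cv2.COLOR_BGR2HSV)
    m=cv2.inRange(hsv,np.array(lo),np.array(hi)); mm=np.zeros_like(m); mm[y0:y1,x0:x1]=m[y0:y1,x0:x1]
    mm=cv2.morphologyEx(mm,cv2.MORPH_CLOSE,np.ones((k,k)))
    c=max(cv2.findContours(mm,cv2.RETR_EXTERNAL,cv2.CHAIN_APPROX_NONE)[0],key=cv2.contourArea)
    P=ray(K,E,c[:,0,:],z)
    r=cv2.minAreaRect((P[:,:2]*1000).astype(np.float32)); b=cv2.boxPoints(r)
    e=[b[1]-b[0],b[2]-b[1]]; L=max(e,key=np.linalg.norm)
    return np.array(r[0]).round(1),sorted(np.round(r[1],1)),round(float(np.degrees(np.arctan2(L[1],L[0])))%180,1)  # centre mm, sizes mm, long axis deg
E
python3 - <<'E'
from h import *
im,K,E=grab("top"); hsv=cv2.cvtColor(im,cv2.COLOR_BGR2HSV)
for n,p in dict(weight=(335,183),wend=(344,200),wend2=(327,165),pad=(310,200),pad2=(355,165),table=(270,200),mat=(207,207),lid=(450,250),handle=(473,272),ctop=(335,250),blue=(136,308),green=(181,266),yellow=(172,312),tray=(155,280),jar=(415,190)).items(): print(n,hsv[p[1],p[0]])
E
```

```text
weight [ 11 124  68]
wend [ 10 122  69]
wend2 [ 11 122  65]
pad [ 18  13 101]
pad2 [24 13 97]
table [ 21  24 140]
mat [111  91  76]
lid [ 12 121 110]
handle [ 17 146 129]
ctop [ 14 118 115]
blue [115 102 123]
green [ 28 117 116]
yellow [ 21 143 144]
tray [10 18 42]
jar [ 60   2 150]
```

```bash
cat > meas.py <<'E'
from h import *
im,K,E=grab("top")
def t(n,*a):
    try: print(n,*rect(im,K,E,*a))
    except Exception as e: print(n,e)
t("weight",(305,145,365,215),(0,60,30),(30,255,200),.044,5)
t("mat",(170,180,245,230),(100,50,30),(130,255,200),.003)
t("lid",(415,215,530,330),(0,70,40),(30,255,200),.005,5)
t("handle",(440,255,505,290),(16,130,90),(30,255,255),.035)
t("ctop",(280,225,390,276),(0,80,95),(30,255,200),.2,5)
t("pad",(270,140,380,290),(0,0,60),(180,20,118),.014,5)
t("tray",(110,235,215,340),(0,0,0),(180,80,75),.016,7)
t("blue",(110,235,215,340),(100,80,60),(130,255,255),.048,5)
t("green",(110,235,215,340),(40,80,40),(90,255,255),.048,5)
t("yellow",(110,290,215,340),(15,100,90),(32,255,255),.048,5)
t("jar",(395,170,435,212),(0,0,130),(180,12,255),.07)
t("loupe",(230,315,270,350),(0,0,0),(180,255,60),.035)
E
python3 meas.py
python3 -c "
import cv2;a=cv2.imread('pics/top0.png');cv2.imwrite('pics/c1.png',cv2.resize(a[140:300,270:400],None,fx=4.6,fy=3.7,interpolation=2))"
```

```text
weight [698.8 -61. ] [np.float64(35.6), np.float64(111.3)] 24.0
mat [658.8 233.3] [np.float64(61.1), np.float64(120.9)] 93.9
lid [ 490.  -359.5] [np.float64(182.2), np.float64(203.9)] 6.0
handle [ 490.2 -359. ] [np.float64(23.5), np.float64(82.8)] 96.0
ctop [511.2 -45.5] [np.float64(68.0), np.float64(172.5)] 93.4
pad [666.7 -35. ] [np.float64(184.6), np.float64(205.8)] 3.3
tray [472.5 328.5] [np.float64(149.0), np.float64(173.7)] 170.2
blue [440.  377.8] [np.float64(30.0), np.float64(61.5)] 170.5
green [506.4 281.2] [np.float64(34.3), np.float64(62.6)] 169.5
yellow [424.9 297.5] [np.float64(27.8), np.float64(60.7)] 169.8
jar [ 673.9 -237.4] [np.float64(47.6), np.float64(50.6)] 88.5
loupe [366.9 132.4] [np.float64(42.6), np.float64(45.4)] 88.5
```

View pics/c1.png

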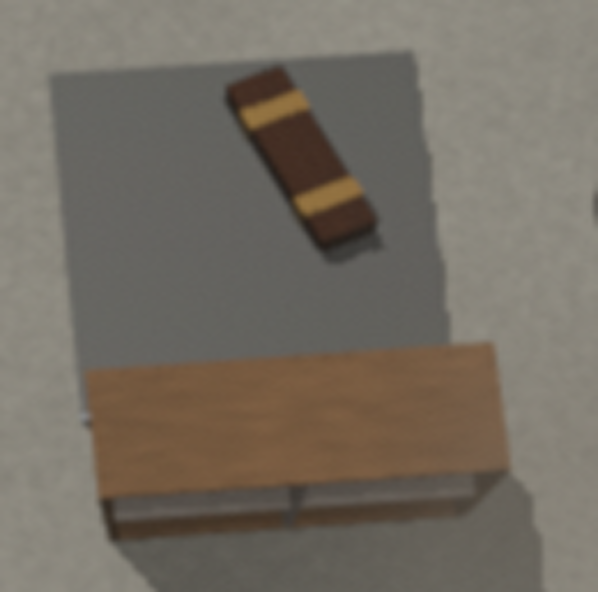

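The measured sizes match the given ones. I'll start with the approach to the weight.

carry_out --motion '[[[0.05, 0.06, 0.06], 0], [[0.458, 0.541, 0.06], 0.036], [[0.458, 0.541, 0.06], 0.036], [[0.458, 0.541, 0.06], 0.036], [[0.458, 0.541, 0.06], 0.036], [[0.458, 0.541, 0.06], 0.036], [[0.458, 0.541, 0.06], 0.036], [[0.458, 0.541, 0.06], 0.036], [[0.458, 0.541, 0.06], 0.036], [[0.458, 0.541, 0.06], 0.036], [[0.458, 0.541, 0.06], 0.036], [[0.458, 0.541, 0.06], 0.036], [[0.458, 0.541, 0.06], 0.036], [[0.458, 0.541, 0.06], 0.036], [[0.458, 0.541, 0.06], 0.036], [[0.458, 0.541, 0.06], 0.036], [[0.458, 0.541, 0.06], 0.036], [[0.458, 0.541, 0.06], 0.036], [[0.458, 0.541, 0.06], 0.036], [[0.458, 0.541, 0.06], 0.036]]' --grip -1

```text
time: 2.2
position: [0.7003, -0.0636, 0.283]
tool_rot: [2.632, -1.714, 0.001]
ft_force: [-0.2, 0.9, -0.8]
grip_width: 0.999
```

carry_out --motion '[[[0, 0.001, -0.05], 0], [[0, 0.001, -0.1], 0], [[0, 0.001, -0.14], 0], [[0, 0.001, -0.18], 0], [[0, 0.001, -0.21], 0], [[0, 0.001, -0.235], 0], [[0, 0.001, -0.25], 0], [[0, 0.001, -0.26], 0], [[0, 0.001, -0.265], 0], [[0, 0.001, -0.265], 0], [[0, 0.001, -0.265], 0]]'

```text
time: 3.3
position: [0.7017, -0.061, 0.0189]
tool_rot: [-2.634, 1.711, -0.003]
ft_force: [0.4, -0.1, -0.3]
grip_width: 0.999
```

carry_out --motion '[[[0, 0, 0], 0], [[0, 0, 0], 0], [[0, 0, 0], 0], [[0, 0, 0], 0], [[0, 0, 0], 0], [[0, 0, 0], 0], [[0, 0, 0], 0], [[0, 0, 0], 0]]' --grip 1 --squeeze 40

```text
time: 4.1
position: [0.7004, -0.0601, 0.0175]
tool_rot: [-2.635, 1.711, 0.002]
ft_force: [-0.3, -0.6, -2.1]
grip_width: 0.367
```

carry_out --motion '[[[0, 0, 0.03], 0], [[0, 0, 0.07], 0], [[0, 0, 0.1], 0], [[0, 0.04, 0.1], 0.14], [[-0.005, 0.08, 0.1], 0.28], [[-0.01, 0.11, 0.1], 0.42], [[-0.015, 0.14, 0.1], 0.56], [[-0.02, 0.17, 0.1], 0.7], [[-0.025, 0.2, 0.1], 0.84], [[-0.03, 0.23, 0.1], 0.98], [[-0.035, 0.26, 0.1], 1.12], [[-0.041, 0.28, 0.1], 1.2], [[-0.041, 0.294, 0.1], 1.222], [[-0.041, 0.294, 0.1], 1.222], [[-0.041, 0.294, 0.1], 1.222]]'

```text
time: 5.6
position: [0.6602, 0.2313, 0.1168]
tool_rot: [3.138, 0.106, -0.001]
ft_force: [0.6, -0.1, -5.7]
grip_width: 0.366
```

carry_out --motion '[[[0, 0, -0.04], 0], [[0, 0, -0.07], 0], [[0, 0, -0.09], 0], [[0, 0, -0.1], 0], [[0, 0, -0.107], 0], [[0, 0, -0.11], 0], [[0, 0, -0.11], 0], [[0, 0, -0.11], 0]]'

```text
time: 6.4
position: [0.6606, 0.2333, 0.0089]
tool_rot: [-3.139, -0.11, -0.003]
ft_force: [-0.9, -0.4, -5.2]
grip_width: 0.364
```

carry_out --motion '[[[0, 0, -0.001], 0], [[0, 0, -0.002], 0], [[0, 0, -0.002], 0]]'

```text
time: 6.7
position: [0.6604, 0.2334, 0.007]
tool_rot: [-3.139, -0.11, -0.003]
ft_force: [-1.1, -0.8, 1.3]
grip_width: 0.361
```

carry_out --motion '[[[0, 0, 0], 0], [[0, 0, 0], 0], [[0, 0, 0], 0], [[0, 0, 0], 0], [[0, 0, 0], 0], [[0, 0, 0.02], 0], [[0, 0, 0.06], 0], [[0, 0, 0.11], 0], [[0, 0, 0.16], 0], [[0, 0, 0.21], 0], [[0, 0, 0.26], 0]]' --grip -1

```text
time: 7.8
position: [0.6593, 0.2332, 0.2698]
tool_rot: [-3.139, -0.111, -0.003]
ft_force: [1.0, 0.0, 0.0]
grip_width: 1.0
```

carry_out --motion '[[[-0.04, -0.02, 0.02], -0.1], [[-0.08, -0.05, 0.02], -0.24], [[-0.12, -0.07, 0.02], -0.38], [[-0.16, -0.09, 0.02], -0.52], [[-0.19, -0.12, 0.02], -0.66], [[-0.21, -0.15, 0.02], -0.8], [[-0.215, -0.18, 0.02], -0.94], [[-0.22, -0.21, 0.02], -1.08], [[-0.224, -0.24, 0.02], -1.22], [[-0.224, -0.27, 0.02], -1.36], [[-0.224, -0.283, 0], -1.5], [[-0.224, -0.283, -0.03], -1.581], [[-0.224, -0.283, -0.06], -1.581], [[-0.224, -0.283, -0.09], -1.581], [[-0.224, -0.283, -0.105], -1.581], [[-0.224, -0.283, -0.105], -1.581], [[-0.224, -0.283, -0.105], -1.581]]' --grip 1

```text
time: 9.5
position: [0.4363, -0.0496, 0.1619]
tool_rot: [-2.287, 2.153, -0.002]
ft_force: [0.7, 0.3, 0.7]
grip_width: 0.008
```

```bash
python3 meas.py | grep -E "ctop|lid|handle|weight|mat"; python3 -c "
from h import *
im,K,E=grab('top','t1.png'); print(rect(im,K,E,(175,180,245,235),(0,60,30),(30,255,200),.033,5)); grab('side','s1.png'); print(get_state()['position'])"
```

```text
weight max() iterable argument is empty
mat [659.  233.1] [np.float64(61.1), np.float64(120.1)] 93.6
lid [ 490.  -359.5] [np.float64(182.2), np.float64(203.9)] 6.0
handle [ 489.9 -358.9] [np.float64(24.1), np.float64(83.1)] 95.9
ctop [508.2  12.6] [np.float64(58.4), np.float64(68.6)] 178.8
(array([657.9, 230.8]), [np.float64(37.9), np.float64(109.6)], 93.1)
[ 0.436827   -0.04997422  0.16224346]
```

View pics/s1.png

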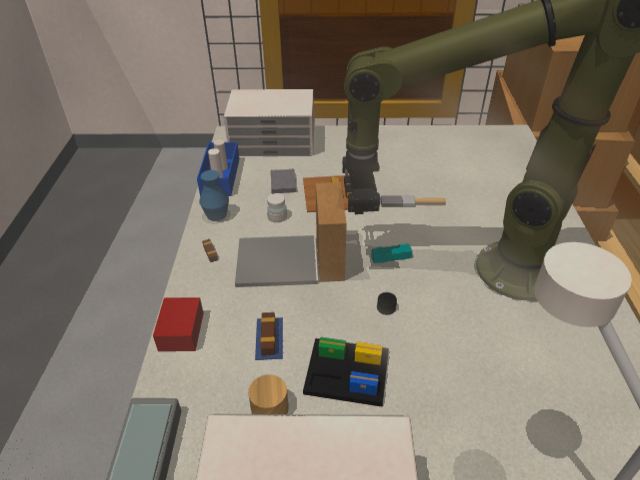

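The weight lies on the mat (px 268,333), and the shut fingers stand in front of the carton's top (px 365,200). Now I'll push slowly.

carry_out --motion '[[[0.015, 0.001, 0], 0], [[0.024, 0.001, 0], 0], [[0.031, 0.002, 0], 0], [[0.037, 0.002, 0], 0], [[0.043, 0.003, 0], 0], [[0.049, 0.003, 0], 0], [[0.055, 0.003, 0], 0], [[0.061, 0.004, 0], 0], [[0.067, 0.004, 0], 0], [[0.073, 0.004, 0], 0], [[0.079, 0.005, 0], 0], [[0.085, 0.005, 0], 0], [[0.09, 0.005, 0], 0]]'

```text
time: 10.95
position: [0.5263, -0.0449, 0.1606]
tool_rot: [-2.287, 2.154, 0.0]
ft_force: [0.2, -0.3, 0.7]
grip_width: 0.002
```

```bash
python3 -c "
from h import *
im,K,E=grab('side'); cv2.imwrite('pics/s2.png',cv2.resize(im[140:320,210:450],None,fx=3,fy=3))"
```

```text
(no output)
```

View pics/s2.png

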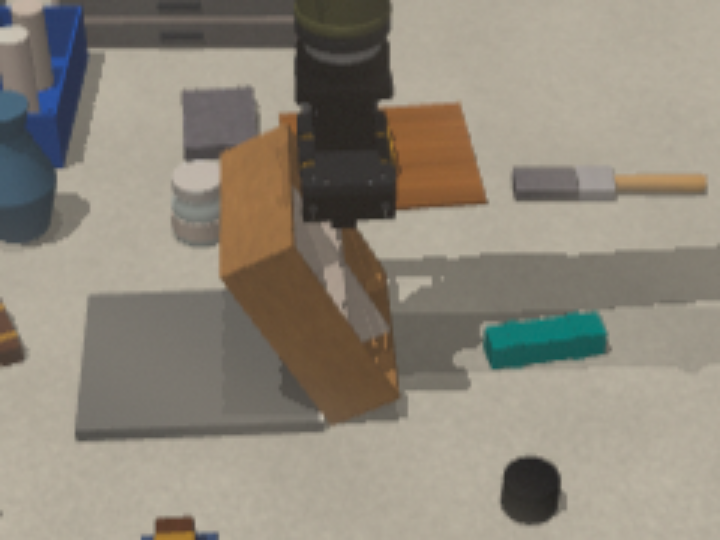

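The carton is tilted about 30° and leaning past the edge. I'll push on a little, then wait.

carry_out --motion '[[[0.005, 0, 0], 0], [[0.01, 0.001, 0], 0], [[0.016, 0.001, 0], 0], [[0.022, 0.001, 0], 0], [[0.028, 0.002, 0], 0], [[0.034, 0.002, 0], 0], [[0.034, 0.002, 0], 0], [[0.034, 0.002, 0.05], 0], [[0.034, 0.002, 0.1], 0], [[-0.01, 0.03, 0.12], 0], [[-0.04, 0.06, 0.12], 0], [[-0.06, 0.1, 0.12], 0], [[-0.07, 0.14, 0.12], 0], [[-0.07, 0.18, 0.12], 0], [[-0.07, 0.22, 0.12], 0], [[-0.07, 0.26, 0.12], 0], [[-0.07, 0.29, 0.12], 0], [[-0.07, 0.29, 0.12], 0]]'

```text
time: 12.8
position: [0.4539, 0.2502, 0.2808]
tool_rot: [-2.295, 2.143, 0.004]
ft_force: [-0.2, 0.3, -0.8]
grip_width: 0.005
```

```bash
python3 -c "
from h import *
im,K,E=grab('top','t2.png'); cv2.imwrite('pics/t2c.png',cv2.resize(im[130:340,270:540],None,fx=2.9,fy=2.8))"; python3 meas.py | grep -E "lid|handle|jar"
```

```text
lid [ 490.  -359.5] [np.float64(182.2), np.float64(203.9)] 6.0
handle [ 489.9 -359.1] [np.float64(24.1), np.float64(83.5)] 96.1
jar [ 672.7 -237.3] [np.float64(49.9), np.float64(50.7)] 88.5
```

View pics/t2c.png

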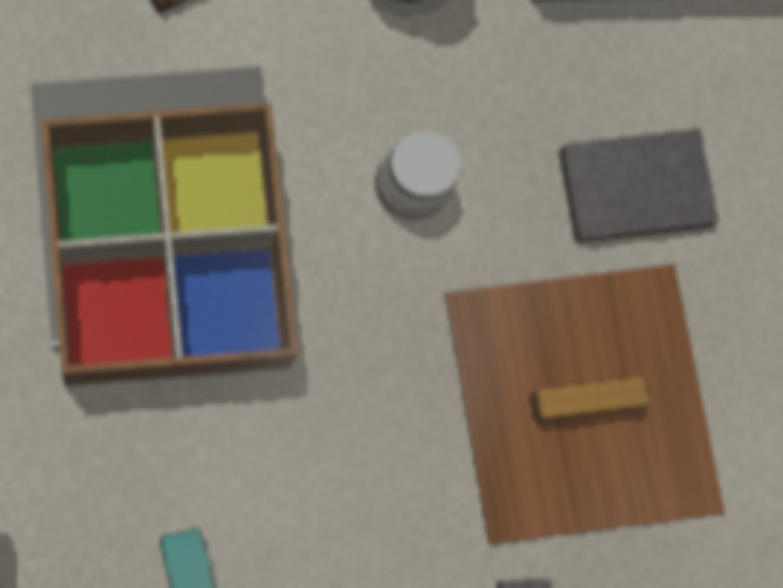

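The carton lies on its back. In the crop, green is far-left (108,190), yellow far-right (218,185), red near-left (122,310) and blue near-right (232,305). Next I measure the rim.

```bash
cat > rim.py <<'E'
from h import *
def rim(im,K,E,c=None):
    c=np.array(c or [(43,122),(270,103),(296,355),(65,378)])/[2.9,2.8]+[270,130]
    P=ray(K,E,c,.082)*1000; print(P.round(1)); ctr=P.mean(0)
    ux=(P[0]+P[1]-P[2]-P[3])[:2]; th=np.arctan2(ux[1],ux[0])
    print("ctr",ctr.round(1),"sizes",[round(np.linalg.norm(P[i]-P[(i+1)%4]),1) for i in range(4)],"yaw",np.degrees(th).round(2))
    R=np.array([[np.cos(th),-np.sin(th)],[np.sin(th),np.cos(th)]])
    for n,o in dict(green=(48.5,42),yellow=(48.5,-42),red=(-48.5,42),blue=(-48.5,-42)).items(): print(n,(ctr[:2]+R@np.array(o)).round(1))
im,K,E=grab("top"); rim(im,K,E)
print(rect(im,K,E,(275,160,380,275),(8,80,60),(20,160,160),.082,5))
E
python3 rim.py; python3 meas.py | grep -E "tray|blue|green|yell"
```

```text
[[ 709.3   50.3   82. ]
 [ 720.3 -121.1   82. ]
 [ 520.8 -131.7   82. ]
 [ 507.5   38.    82. ]]
ctr [614.5 -41.1  82. ] sizes [np.float64(171.7), np.float64(199.8), np.float64(170.2), np.float64(202.2)] yaw 3.26
green [660.5   3.6]
yellow [665.3 -80.3]
red [563.7  -1.9]
blue [568.4 -85.8]
(array([613.2, -40.1]), [np.float64(173.1), np.float64(207.2)], 3.3)
tray [477.2 330.6] [np.float64(233.3), np.float64(237.2)] 0.1
blue max() iterable argument is empty
green [517.4 265.8] [np.float64(8.7), np.float64(28.7)] 0.6
yellow max() iterable argument is empty
```

carry_out --motion '[[[0, 0, 0], 0.145], [[0, 0.01, 0], 0.29], [[0, 0.02, 0], 0.435], [[0, 0.03, 0], 0.58], [[-0.01, 0.047, 0], 0.725], [[-0.02, 0.047, 0], 0.87], [[-0.03, 0.047, 0], 1.015], [[-0.03, 0.047, 0], 1.16], [[-0.03, 0.047, 0], 1.305], [[-0.03, 0.047, 0], 1.45], [[-0.03, 0.047, 0], 1.595], [[-0.03, 0.047, 0], 1.74], [[-0.03, 0.047, 0], 1.885], [[-0.03, 0.047, 0], 2.03], [[-0.03, 0.047, 0], 2.175], [[-0.03, 0.047, 0], 2.32], [[-0.03, 0.047, 0], 2.465], [[-0.03, 0.047, 0], 2.61], [[-0.03, 0.047, -0.05], 2.755], [[-0.03, 0.047, -0.1], 2.9]]' --grip -0.2

```text
time: 15.0
position: [0.4281, 0.2904, 0.1805]
tool_rot: [2.409, 2.01, 0.005]
ft_force: [1.0, -0.3, -0.1]
grip_width: 0.603
```

```bash
cat > st.py <<'E'
from h import *
from scipy.spatial.transform import Rotation as R
s=get_state(); x=R.from_rotvec(s["tool_rot"]).as_matrix()[:,0]
print(s["time"],s["position"].round(4),"yaw",np.degrees(np.arctan2(x[1],x[0])).round(2),"j",np.round(s["joint_positions"],2),s["ft_force"].round(1),round(s["grip_width"],3))
E
python3 st.py
```

```text
15.0 [0.4281 0.2904 0.1805] yaw 79.68 j [ 0.44  0.21 -1.2   1.81  0.21  1.26  0.58] [ 1.  -0.3 -0.1] 0.603
```

carry_out --motion '[[[0, 0, 0], 0], [[0, 0, -0.03], 0.01], [[0, 0, -0.06], 0.01], [[0, 0, -0.08], 0.01], [[0, 0, -0.08], 0.01], [[0, 0, -0.08], 0.01]]'

```text
time: 15.6
position: [0.4272, 0.2922, 0.1026]
tool_rot: [2.406, 2.019, 0.003]
ft_force: [-0.1, -0.3, -0.2]
grip_width: 0.598
```

```bash
python3 st.py
```

```text
15.6 [0.4272 0.2922 0.1026] yaw 79.98 j [ 0.35  0.32 -1.14  1.89  0.32  1.13  0.49] [-0.1 -0.3 -0.2] 0.598
```

carry_out --motion '[[[-0.0025, 0.005, 0], 0.003], [[-0.0025, 0.005, -0.03], 0.003], [[-0.0025, 0.005, -0.055], 0.003], [[-0.0025, 0.005, -0.07], 0.003], [[-0.0025, 0.005, -0.08], 0.003], [[-0.0025, 0.005, -0.08], 0.003], [[-0.0025, 0.005, -0.08], 0.003]]'

```text
time: 16.3
position: [0.4238, 0.2977, 0.0215]
tool_rot: [2.401, 2.026, 0.002]
ft_force: [0.3, 0.8, -0.1]
grip_width: 0.597
```

carry_out --motion '[[[0, 0, 0], 0], [[0, 0, 0], 0], [[0, 0, 0], 0], [[0, 0, 0], 0], [[0, 0, 0], 0]]' --grip 1 --squeeze 25

```text
time: 16.8
position: [0.4236, 0.2978, 0.0211]
tool_rot: [-2.4, -2.026, -0.003]
ft_force: [0.7, 2.4, 2.2]
grip_width: 0.319
```

```bash
python3 st.py
```

```text
16.8 [0.4236 0.2978 0.0211] yaw 80.34 j [ 0.24  0.44 -1.04  1.96  0.46  1.    0.38] [0.7 2.4 2.2] 0.319
```

carry_out --motion '[[[0, 0, 0.03], 0], [[0, 0, 0.07], 0], [[0, 0, 0.11], 0], [[0.02, -0.02, 0.14], 0.02], [[0.04, -0.055, 0.15], 0.04], [[0.06, -0.09, 0.15], 0.06], [[0.08, -0.125, 0.15], 0.08], [[0.1, -0.16, 0.15], 0.1], [[0.12, -0.195, 0.15], 0.12], [[0.14, -0.23, 0.15], 0.14], [[0.16, -0.265, 0.15], 0.16], [[0.18, -0.3, 0.15], 0.18], [[0.2, -0.335, 0.15], 0.2], [[0.22, -0.36, 0.15], 0.22], [[0.235, -0.374, 0.15], 0.227], [[0.241, -0.378, 0.15], 0.227], [[0.241, -0.378, 0.13], 0.227], [[0.241, -0.378, 0.13], 0.227]]'

```text
time: 18.6
position: [0.6621, -0.08, 0.1478]
tool_rot: [-2.151, -2.283, 0.005]
ft_force: [0.2, -0.3, -1.1]
grip_width: 0.321
```

```bash
python3 st.py
```

```text
18.6 [ 0.6621 -0.08    0.1478] yaw 93.41 j [ 0.76  0.59 -0.98  1.47  0.49  1.35  1.39] [ 0.2 -0.3 -1.1] 0.321
```

Over the yellow bay. I'll lower to TCP z ≈ 0.038 and release to about 37 mm.

carry_out --motion '[[[0.002, 0, -0.03], 0], [[0.002, 0, -0.06], 0], [[0.002, 0, -0.08], 0], [[0.002, 0, -0.095], 0], [[0.002, 0, -0.104], 0], [[0.002, 0, -0.109], 0], [[0.002, 0, -0.111], 0], [[0.002, 0, -0.111], 0]]'

```text
time: 19.4
position: [0.6667, -0.0809, 0.0402]
tool_rot: [2.155, 2.285, 0.001]
ft_force: [-0.1, 0.4, -1.1]
grip_width: 0.32
```

carry_out --motion '[[[0, 0, 0], 0], [[0, 0, 0], 0], [[0, 0, 0], 0], [[0, 0, 0.02], 0], [[0, 0, 0.06], 0], [[0, 0, 0.1], 0], [[0, 0, 0.13], 0], [[0, 0, 0.13], 0]]' --grip 0.15

```text
time: 20.2
position: [0.6694, -0.0801, 0.177]
tool_rot: [2.15, 2.28, 0.01]
ft_force: [0.1, 0.1, -0.2]
grip_width: 0.426
```

```bash
python3 st.py
```

```text
20.2 [ 0.6694 -0.0801  0.177 ] yaw 93.35 j [ 0.76  0.58 -0.99  1.43  0.48  1.38  1.39] [ 0.1  0.1 -0.2] 0.426
```

carry_out --motion '[[[-0.015, 0.035, 0.01], -0.02], [[-0.03, 0.075, 0.01], -0.04], [[-0.05, 0.115, 0.01], -0.07], [[-0.07, 0.155, 0.01], -0.1], [[-0.085, 0.195, 0.01], -0.13], [[-0.1, 0.235, 0.01], -0.16], [[-0.12, 0.275, 0], -0.18], [[-0.14, 0.315, 0], -0.2], [[-0.155, 0.35, 0], -0.22], [[-0.16, 0.362, -0.02], -0.229], [[-0.16, 0.362, -0.05], -0.229], [[-0.16, 0.362, -0.08], -0.229], [[-0.16, 0.362, -0.08], -0.229], [[-0.16, 0.362, -0.08], -0.229]]' --grip -0.2

```text
time: 21.6
position: [0.5062, 0.2812, 0.0904]
tool_rot: [-2.402, -2.024, -0.0]
ft_force: [0.2, -0.1, 0.9]
grip_width: 0.598
```

```bash
python3 st.py; python3 -c "
from h import *
im,K,E=grab('side','s3.png'); im,K,E=grab('top');print('lid',rect(im,K,E,(415,215,530,330),(0,70,40),(30,255,200),.005,5))"
```

```text
21.6 [0.5062 0.2812 0.0904] yaw 80.23 j [ 0.28  0.47 -1.03  1.76  0.44  1.16  0.52] [ 0.2 -0.1  0.9] 0.598
lid (array([ 490. , -359.5]), [np.float64(182.2), np.float64(203.9)], 6.0)
```

View pics/s3.png

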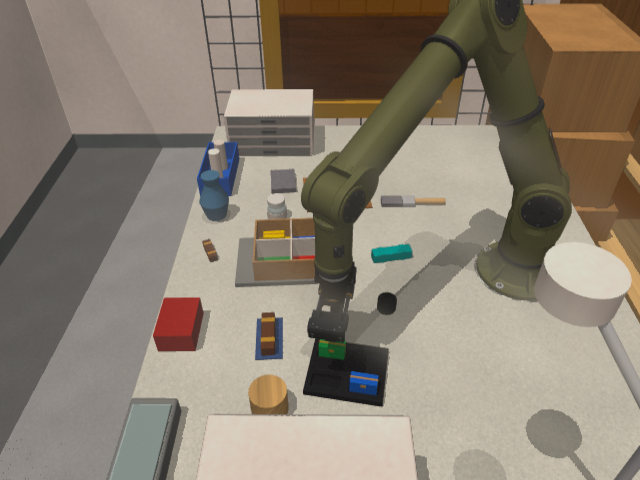

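The yellow case is in its bay (px 273,235) and the gripper is over green. Descending.

carry_out --motion '[[[0, 0, -0.03], 0], [[0, 0, -0.05], 0], [[0, 0, -0.062], 0], [[0, 0, -0.068], 0], [[0, 0, -0.068], 0], [[0, 0, -0.068], 0]]'

```text
time: 22.3
position: [0.507, 0.2816, 0.0227]
tool_rot: [2.403, 2.024, 0.003]
ft_force: [-0.4, 0.3, -0.7]
grip_width: 0.604
```

carry_out --motion '[[[0, 0, 0], 0], [[0, 0, 0], 0], [[0, 0, 0], 0], [[0, 0, 0], 0], [[0, 0, 0], 0]]' --grip 1

```text
time: 22.8
position: [0.5069, 0.2833, 0.0225]
tool_rot: [-2.401, -2.024, -0.007]
ft_force: [1.6, 4.7, 2.2]
grip_width: 0.319
```

```bash
python3 st.py
```

```text
22.8 [0.5069 0.2833 0.0225] yaw 80.26 j [ 0.23  0.55 -0.97  1.81  0.52  1.05  0.46] [1.6 4.7 2.2] 0.319
```

carry_out --motion '[[[0, 0, 0.03], 0], [[0, 0, 0.07], 0], [[0, 0, 0.11], 0], [[0.01, -0.02, 0.14], 0.02], [[0.03, -0.055, 0.15], 0.04], [[0.05, -0.09, 0.15], 0.06], [[0.07, -0.125, 0.15], 0.08], [[0.09, -0.16, 0.15], 0.11], [[0.11, -0.195, 0.15], 0.14], [[0.13, -0.23, 0.15], 0.18], [[0.145, -0.26, 0.15], 0.2], [[0.1535, -0.275, 0.15], 0.22], [[0.1535, -0.278, 0.15], 0.227], [[0.1535, -0.278, 0.13], 0.227], [[0.1535, -0.278, 0.1], 0.227], [[0.1535, -0.278, 0.1], 0.227]]'

```text
time: 24.4
position: [0.6558, 0.0035, 0.1173]
tool_rot: [-2.152, -2.281, 0.01]
ft_force: [-1.2, 0.2, -2.0]
grip_width: 0.321
```

```bash
python3 st.py
```

```text
24.4 [0.6558 0.0035 0.1173] yaw 93.33 j [ 0.66  0.61 -0.98  1.53  0.51  1.3   1.24] [-1.2  0.2 -2. ] 0.321
```

carry_out --motion '[[[0.002, 0, -0.03], 0], [[0.002, 0, -0.055], 0], [[0.002, 0, -0.072], 0], [[0.002, 0, -0.08], 0], [[0.002, 0, -0.083], 0], [[0.002, 0, -0.083], 0], [[0.002, 0, -0.083], 0]]'

```text
time: 25.1
position: [0.6626, 0.0033, 0.0399]
tool_rot: [2.157, 2.282, 0.002]
ft_force: [0.4, -0.6, -0.5]
grip_width: 0.319
```

carry_out --motion '[[[0, 0, 0], 0], [[0, 0, 0], 0], [[0, 0, 0], 0], [[0, 0, 0.02], 0], [[0, 0, 0.06], 0], [[0, 0, 0.1], 0], [[0, 0, 0.13], 0], [[0, 0, 0.13], 0]]' --grip 0.15

```text
time: 25.9
position: [0.6648, 0.0043, 0.1758]
tool_rot: [2.153, 2.278, 0.011]
ft_force: [0.0, -0.2, 0.6]
grip_width: 0.422
```

```bash
python3 st.py
```

```text
25.9 [0.6648 0.0043 0.1758] yaw 93.23 j [ 0.66  0.56 -1.01  1.46  0.48  1.37  1.26] [ 0.  -0.2  0.6] 0.422
```

carry_out --motion '[[[-0.015, 0.035, 0.01], -0.02], [[-0.035, 0.07, 0.01], -0.04], [[-0.06, 0.105, 0.01], -0.07], [[-0.085, 0.14, 0.01], -0.1], [[-0.105, 0.175, 0.01], -0.13], [[-0.125, 0.21, 0.01], -0.16], [[-0.145, 0.245, 0], -0.18], [[-0.165, 0.28, 0], -0.2], [[-0.19, 0.315, 0], -0.22], [[-0.21, 0.35, 0], -0.229], [[-0.2235, 0.374, -0.02], -0.229], [[-0.2235, 0.374, -0.05], -0.229], [[-0.2235, 0.374, -0.08], -0.229], [[-0.2235, 0.374, -0.08], -0.229], [[-0.2235, 0.374, -0.08], -0.229], [[-0.2235, 0.374, -0.08], -0.229]]' --grip -0.2

```text
time: 27.5
position: [0.4392, 0.3779, 0.0906]
tool_rot: [-2.405, -2.021, -0.004]
ft_force: [-0.4, 0.5, 0.4]
grip_width: 0.606
```

```bash
python3 st.py
```

```text
27.5 [0.4392 0.3779 0.0906] yaw 80.07 j [ 0.09  0.48 -1.05  1.76  0.45  1.17  0.3 ] [-0.4  0.5  0.4] 0.606
```

carry_out --motion '[[[0, 0, -0.03], 0], [[0, 0, -0.05], 0], [[0, 0, -0.062], 0], [[0, 0, -0.068], 0], [[0, 0, -0.068], 0], [[0, 0, -0.068], 0]]'

```text
time: 28.1
position: [0.4389, 0.3777, 0.0217]
tool_rot: [-2.405, -2.021, -0.003]
ft_force: [-0.1, 0.2, 0.9]
grip_width: 0.6
```

carry_out --motion '[[[0, 0, 0], 0], [[0, 0, 0], 0], [[0, 0, 0], 0], [[0, 0, 0], 0], [[0, 0, 0], 0]]' --grip 1

```text
time: 28.6
position: [0.4385, 0.3775, 0.0209]
tool_rot: [-2.405, -2.021, -0.002]
ft_force: [0.2, 1.0, 1.3]
grip_width: 0.318
```

```bash
python3 st.py
```

```text
28.6 [0.4385 0.3775 0.0209] yaw 80.11 j [ 0.04  0.56 -0.98  1.81  0.53  1.06  0.25] [0.2 1.  1.3] 0.318
```

carry_out --motion '[[[0, 0, 0.03], 0], [[0, 0, 0.07], 0], [[0, 0, 0.11], 0], [[0.01, -0.03, 0.14], 0.02], [[0.02, -0.065, 0.15], 0.04], [[0.03, -0.1, 0.15], 0.06], [[0.04, -0.135, 0.15], 0.08], [[0.05, -0.17, 0.15], 0.1], [[0.06, -0.205, 0.15], 0.12], [[0.07, -0.245, 0.15], 0.14], [[0.08, -0.285, 0.15], 0.16], [[0.09, -0.325, 0.15], 0.18], [[0.1, -0.365, 0.15], 0.2], [[0.115, -0.405, 0.15], 0.22], [[0.127, -0.445, 0.15], 0.23], [[0.13, -0.463, 0.14], 0.23], [[0.13, -0.463, 0.11], 0.23], [[0.13, -0.463, 0.1], 0.23], [[0.13, -0.463, 0.1], 0.23], [[0.13, -0.463, 0.1], 0.23]]'

```text
time: 30.6
position: [0.5684, -0.0846, 0.1212]
tool_rot: [2.155, 2.286, 0.001]
ft_force: [-0.5, 0.9, -1.1]
grip_width: 0.322
```

```bash
python3 st.py
```

```text
30.6 [ 0.5684 -0.0846  0.1212] yaw 93.4 j [ 0.95  0.42 -1.03  1.74  0.38  1.2   1.44] [-0.5  0.9 -1.1] 0.322
```

carry_out --motion '[[[0, 0, -0.03], 0], [[0, -0.001, -0.055], 0], [[0, -0.001, -0.072], 0], [[0, -0.001, -0.08], 0], [[0, -0.001, -0.083], 0], [[0, -0.001, -0.083], 0], [[0, -0.001, -0.083], 0]]'

```text
time: 31.3
position: [0.5692, -0.0869, 0.0387]
tool_rot: [2.156, 2.283, 0.002]
ft_force: [-0.1, 0.8, -0.1]
grip_width: 0.319
```

carry_out --motion '[[[0, 0, 0], 0], [[0, 0, 0], 0], [[0, 0, 0], 0], [[0, 0, 0.02], 0], [[0, 0, 0.06], 0], [[0, 0, 0.1], 0], [[0, 0, 0.14], 0], [[-0.04, -0.08, 0.16], 0], [[-0.06, -0.12, 0.16], 0], [[-0.07, -0.16, 0.16], 0], [[-0.075, -0.2, 0.16], 0], [[-0.0785, -0.24, 0.16], 0], [[-0.0785, -0.274, 0.16], 0], [[-0.0785, -0.274, 0.16], 0], [[-0.0785, -0.274, 0.16], 0], [[-0.0785, -0.274, 0.16], 0]]' --grip 0.15

```text
time: 32.9
position: [0.4905, -0.3592, 0.1977]
tool_rot: [-2.154, -2.286, -0.001]
ft_force: [-0.5, 1.1, -0.1]
grip_width: 0.429
```

```bash
python3 st.py;  python3 -c "
from h import *
im,K,E=grab('top','t4.png'); cv2.imwrite('pics/t4c.png',cv2.resize(im[140:340,120:520],None,fx=2,fy=2))"; python3 rim.py
```

```text
32.9 [ 0.4905 -0.3592  0.1977] yaw 93.41 j [ 1.36  0.4  -0.98  1.57  0.34  1.35  1.97] [-0.5  1.1 -0.1] 0.429
[[ 709.3   50.3   82. ]
 [ 720.3 -121.1   82. ]
 [ 520.8 -131.7   82. ]
 [ 507.5   38.    82. ]]
ctr [614.5 -41.1  82. ] sizes [np.float64(171.7), np.float64(199.8), np.float64(170.2), np.float64(202.2)] yaw 3.26
green [660.5   3.6]
yellow [665.3 -80.3]
red [563.7  -1.9]
blue [568.4 -85.8]
(array([613. , -40.1]), [np.float64(173.4), np.float64(207.0)], 3.2)
```

View pics/t4c.png

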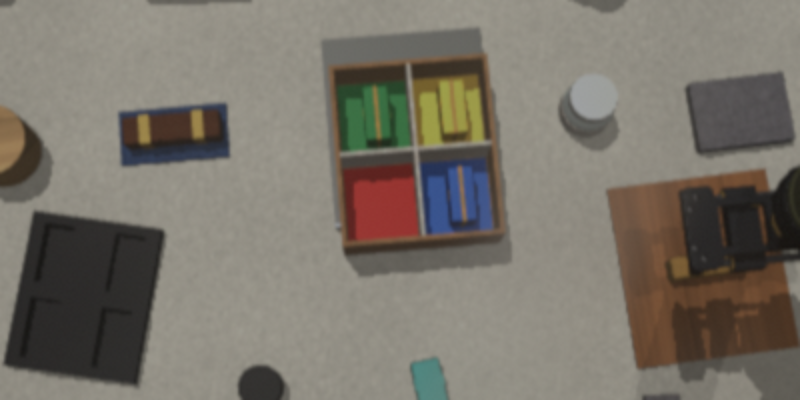

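All three cases are in their own bays, the tray is empty and the carton hasn't moved. The lid is where it was, with its handle at px (470,273). Next I grip the handle.

carry_out --motion '[[[0, 0, 0], -0.145], [[0, 0, 0], -0.29], [[0, 0, 0], -0.435], [[0, 0, 0], -0.58], [[0, 0, 0], -0.725], [[0, 0, 0], -0.87], [[0, 0, 0], -1.015], [[0, 0, -0.01], -1.16], [[0, 0, -0.03], -1.305], [[0, 0, -0.06], -1.45], [[0, 0, -0.09], -1.525], [[0, 0, -0.12], -1.525], [[0, 0, -0.12], -1.525], [[0, 0, -0.12], -1.525]]' --grip -0.3

```text
time: 34.4
position: [0.4903, -0.36, 0.0782]
tool_rot: [-3.137, -0.165, -0.0]
ft_force: [1.1, 0.5, 0.4]
grip_width: 0.649
```

```bash
python3 st.py; python3 meas.py | grep lid
```

```text
34.4 [ 0.4903 -0.36    0.0782] yaw 6.01 j [ 1.14  0.43 -0.68  1.7   0.29  1.12  0.48] [1.1 0.5 0.4] 0.649
lid [ 501.1 -372.1] [np.float64(237.6), np.float64(260.9)] 174.7
```

carry_out --motion '[[[0, 0.001, -0.03], 0], [[0, 0.001, -0.05], 0], [[0, 0.001, -0.062], 0], [[0, 0.001, -0.069], 0], [[0, 0.001, -0.069], 0], [[0, 0.001, -0.069], 0]]'

```text
time: 35.05
position: [0.4906, -0.3604, 0.0098]
tool_rot: [3.136, 0.162, 0.002]
ft_force: [0.2, -0.2, 0.7]
grip_width: 0.65
```

carry_out --motion '[[[0, 0, 0], 0], [[0, 0, 0], 0], [[0, 0, 0], 0], [[0, 0, 0], 0], [[0, 0, 0], 0], [[0, 0, 0], 0]]' --grip 1 --squeeze 55

```text
time: 35.65
position: [0.4899, -0.36, 0.0087]
tool_rot: [3.137, 0.162, 0.0]
ft_force: [-0.2, -0.2, 0.5]
grip_width: 0.275
```

```bash
python3 st.py
```

```text
35.65 [ 0.4899 -0.36    0.0087] yaw 5.91 j [ 1.11  0.51 -0.65  1.75  0.36  1.    0.43] [-0.2 -0.2  0.5] 0.275
```

carry_out --motion '[[[0, 0, 0.015], 0], [[0, 0, 0.04], 0], [[0, 0, 0.07], 0], [[0, 0, 0.1], 0], [[0, 0, 0.13], 0], [[0.01, 0.02, 0.15], 0], [[0.02, 0.05, 0.15], -0.01], [[0.032, 0.08, 0.15], -0.01], [[0.044, 0.11, 0.15], -0.02], [[0.056, 0.14, 0.15], -0.02], [[0.068, 0.17, 0.15], -0.03], [[0.08, 0.2, 0.15], -0.03], [[0.092, 0.23, 0.15], -0.04], [[0.104, 0.26, 0.15], -0.045], [[0.115, 0.29, 0.15], -0.045], [[0.122, 0.31, 0.15], -0.045], [[0.1255, 0.3185, 0.15], -0.045], [[0.1255, 0.3185, 0.13], -0.045], [[0.1255, 0.3185, 0.115], -0.045], [[0.1255, 0.3185, 0.115], -0.045]]'

```text
time: 37.65
position: [0.613, -0.0431, 0.1209]
tool_rot: [3.14, 0.089, -0.008]
ft_force: [-0.3, -0.6, -2.4]
grip_width: 0.275
```

```bash
python3 st.py; python3 -c "
from h import *
im,K,E=grab('side'); cv2.imwrite('pics/s5.png',cv2.resize(im[140:320,210:450],None,fx=3,fy=3)); im,K,E=grab('top'); print(rect(im,K,E,(225,110,440,300),(8,100,60),(16,200,160),.129,5))"
```

```text
37.65 [ 0.613  -0.0431  0.1209] yaw 3.24 j [ 0.67  0.43 -0.81  1.64  0.33  1.22 -0.16] [-0.3 -0.6 -2.4] 0.275
(array([607.9,  -1.4]), [np.float64(102.3), np.float64(205.3)], 5.1)
```

View pics/s5.png

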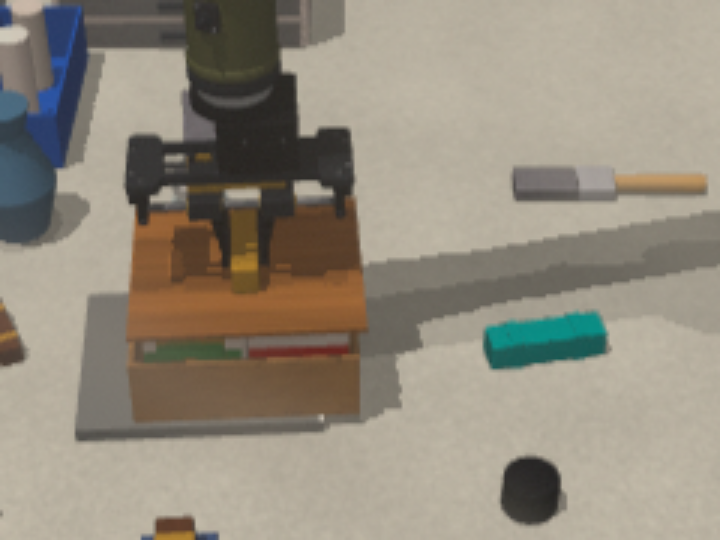

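The lid hangs level over the carton and the edges line up (crop 128–365 against 130–360). Lowering.

carry_out --motion '[[[0, 0.001, -0.008], 0], [[0, 0.001, -0.014], 0], [[0, 0.001, -0.02], 0], [[0, 0.001, -0.024], 0], [[0, 0.001, -0.027], 0], [[0, 0.001, -0.029], 0], [[0, 0.001, -0.031], 0], [[0, 0.001, -0.031], 0]]'

```text
time: 38.55
position: [0.6152, -0.0405, 0.0924]
tool_rot: [3.14, 0.091, -0.0]
ft_force: [-0.8, -0.3, -1.9]
grip_width: 0.269
```

```bash
python3 st.py; python3 -c "
from h import *
im,K,E=grab('top'); print(rect(im,K,E,(225,110,440,300),(8,100,60),(16,200,160),.087,5))
cv2.imwrite('pics/t6.png',cv2.resize(im[140:300,260:400],None,fx=4,fy=3.7))"
```

```text
38.55 [ 0.6152 -0.0405  0.0924] yaw 3.32 j [ 0.65  0.46 -0.8   1.67  0.35  1.16 -0.18] [-0.8 -0.3 -1.9] 0.269
(array([612. ,  -2.2]), [np.float64(107.0), np.float64(207.1)], 4.5)
```

View pics/t6.png

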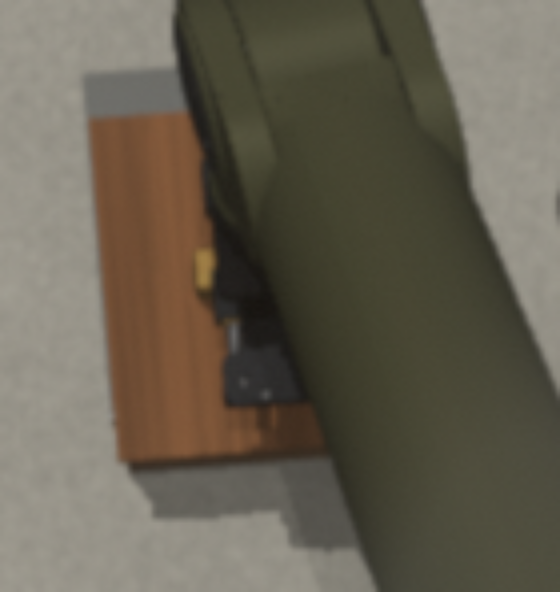

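The lid sits square with the carton and about 1–2 mm above it. I'll lower the last bit and release.

carry_out --motion '[[[0, 0, -0.001], 0], [[0, 0, -0.002], 0], [[0, 0, -0.002], 0]]'

```text
time: 38.9
position: [0.6154, -0.0405, 0.0907]
tool_rot: [3.14, 0.091, 0.001]
ft_force: [0.3, 1.1, -2.1]
grip_width: 0.269
```

carry_out --motion '[[[0, 0, 0], 0], [[0, 0, 0], 0], [[0, 0, 0], 0], [[0, 0, 0], 0], [[0, 0, 0.01], 0], [[0, 0, 0.03], 0], [[0, 0, 0.06], 0], [[0, 0, 0.1], 0], [[0, 0, 0.14], 0], [[0.01, 0.04, 0.16], 0], [[0.02, 0.085, 0.16], 0], [[0.03, 0.13, 0.16], 0], [[0.035, 0.175, 0.16], 0], [[0.04, 0.22, 0.16], 0], [[0.044, 0.26, 0.16], 0], [[0.044, 0.273, 0.16], 0], [[0.044, 0.273, 0.16], 0], [[0.044, 0.273, 0.16], 0]]' --grip -0.3

```text
time: 40.7
position: [0.6597, 0.231, 0.2509]
tool_rot: [3.139, 0.089, 0.001]
ft_force: [0.8, -0.9, -0.1]
grip_width: 0.645
```

```bash
python3 st.py; python3 -c "
from h import *
im,K,E=grab('top'); print('lid',rect(im,K,E,(225,110,440,300),(8,100,60),(16,200,160),.087,5)); print('handle',rect(im,K,E,(300,180,370,260),(16,130,90),(30,255,255),.117))
cv2.imwrite('pics/t7.png',cv2.resize(im[140:300,170:400],None,fx=3.4,fy=3.4)); print('weight',rect(im,K,E,(170,180,250,240),(0,60,30),(30,255,200),.033,5))"
```

```text
40.7 [0.6597 0.231  0.2509] yaw 3.25 j [ 0.18  0.55 -0.86  1.24  0.41  1.52 -0.56] [ 0.8 -0.9 -0.1] 0.645
lid (array([613.1, -40. ]), [np.float64(180.6), np.float64(207.4)], 3.4)
handle (array([615.1, -39.6]), [np.float64(24.5), np.float64(83.6)], 93.4)
weight (array([645.6, 222.6]), [np.float64(135.6), np.float64(180.7)], 88.5)
```

View pics/t7.png

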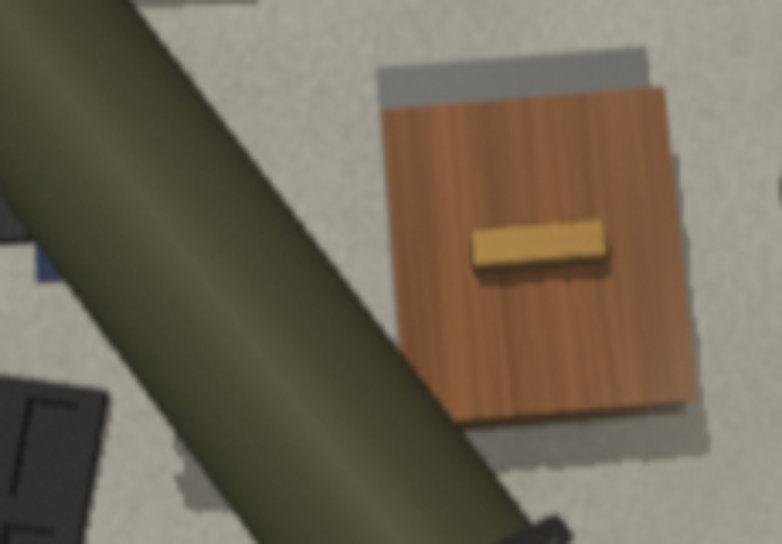

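The lid lies squarely on the carton with its handle at (615,-40) mm and yaw 3.4°. The arm hides the weight from above, so I check it in the side view.

```bash
python3 -c "
from h import *
im,K,E=grab('side'); cv2.imwrite('pics/s8.png',cv2.resize(im[190:390,190:400],None,fx=3,fy=3)); 
a=cv2.imread('pics/s1.png'); print([np.abs(im[y-15:y+15,x-20:x+20].astype(int)-a[y-15:y+15,x-20:x+20]).mean() for x,y in [(268,335),(268,360)]])"
```

```text
[np.float64(7.919722222222222), np.float64(12.079444444444444)]
```

View pics/s8.png

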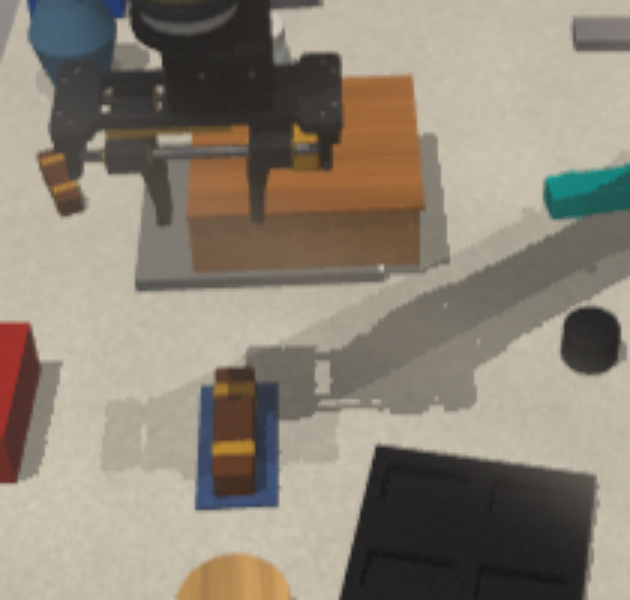

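The weight is unmoved (px 268, rows 313–355). I'll pick it up.

carry_out --motion '[[[0, 0.002, -0.05], 0.013], [[0, 0.002, -0.1], 0.013], [[0, 0.002, -0.14], 0.013], [[0, 0.002, -0.18], 0.013], [[0, 0.002, -0.21], 0.013], [[0, 0.002, -0.23], 0.013], [[0, 0.002, -0.238], 0.013], [[0, 0.002, -0.242], 0.013], [[0, 0.002, -0.242], 0.013], [[0, 0.002, -0.242], 0.013]]'

```text
time: 41.8
position: [0.6603, 0.235, 0.0104]
tool_rot: [-3.139, -0.111, -0.004]
ft_force: [0.9, -0.1, -0.0]
grip_width: 0.651
```

carry_out --motion '[[[0, 0, 0], 0], [[0, 0, 0], 0], [[0, 0, 0], 0], [[0, 0, 0], 0], [[0, 0, 0], 0], [[0, 0, 0], 0]]' --grip 1 --squeeze 45

```text
time: 42.4
position: [0.6597, 0.2346, 0.0088]
tool_rot: [-3.139, -0.111, -0.001]
ft_force: [1.0, 0.4, 1.5]
grip_width: 0.363
```

```bash
python3 st.py
```

```text
42.4 [0.6597 0.2346 0.0088] yaw 4.07 j [ 0.15  0.73 -0.77  1.5   0.54  1.13 -0.65] [1.  0.4 1.5] 0.363
```

carry_out --motion '[[[0, 0, 0.03], 0], [[0, 0, 0.07], 0], [[0, 0, 0.11], 0], [[0, 0, 0.14], 0], [[0, -0.02, 0.15], -0.01], [[0.002, -0.05, 0.15], -0.012], [[0.004, -0.08, 0.15], -0.012], [[0.006, -0.11, 0.15], -0.012], [[0.008, -0.14, 0.15], -0.012], [[0.01, -0.17, 0.15], -0.012], [[0.0125, -0.2, 0.15], -0.012], [[0.0125, -0.23, 0.15], -0.012], [[0.0125, -0.255, 0.15], -0.012], [[0.0125, -0.267, 0.15], -0.012], [[0.0125, -0.2695, 0.14], -0.012], [[0.0125, -0.2695, 0.12], -0.012], [[0.0125, -0.2695, 0.105], -0.012], [[0.0125, -0.2695, 0.105], -0.012], [[0.0125, -0.2695, 0.105], -0.012]]'

```text
time: 44.3
position: [0.6714, -0.0335, 0.113]
tool_rot: [-3.139, -0.096, 0.002]
ft_force: [-1.1, -0.2, -4.6]
grip_width: 0.367
```

```bash
python3 st.py; python3 -c "
from h import *
im,K,E=grab('side'); cv2.imwrite('pics/s9.png',cv2.resize(im[140:320,210:450],None,fx=3,fy=3))"
```

```text
44.3 [ 0.6714 -0.0335  0.113 ] yaw 3.49 j [ 0.59  0.56 -0.8   1.5   0.41  1.26 -0.2 ] [-1.1 -0.2 -4.6] 0.367
```

View pics/s9.png

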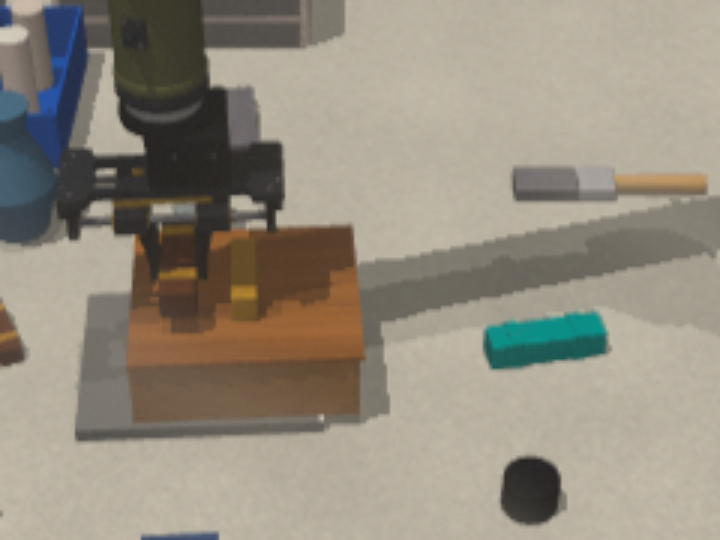

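The weight hangs level beyond the handle (crop 180,295), clear of it. Lowering.

carry_out --motion '[[[0, 0, -0.006], 0], [[0, 0, -0.011], 0], [[0, 0, -0.015], 0], [[0, 0, -0.018], 0], [[0, 0, -0.02], 0], [[0, 0, -0.02], 0], [[0, 0, -0.02], 0]]'

```text
time: 45.05
position: [0.6719, -0.035, 0.0937]
tool_rot: [3.14, 0.093, 0.0]
ft_force: [-0.4, -1.3, -4.6]
grip_width: 0.366
```

```bash
python3 st.py
```

```text
45.05 [ 0.6719 -0.035   0.0937] yaw 3.38 j [ 0.58  0.58 -0.79  1.52  0.43  1.22 -0.21] [-0.4 -1.3 -4.6] 0.366
```

carry_out --motion '[[[0, 0, -0.001], 0], [[0, 0, -0.0015], 0], [[0, 0, -0.0015], 0]]'

```text
time: 45.35
position: [0.6721, -0.0349, 0.0929]
tool_rot: [3.14, 0.093, 0.001]
ft_force: [-0.4, -0.5, -2.0]
grip_width: 0.361
```

carry_out --motion '[[[0, 0, 0], 0], [[0, 0, 0], 0], [[0, 0, 0], 0], [[0, 0, 0], 0], [[0, 0, 0.01], 0], [[0, 0, 0.03], 0], [[0, 0, 0.06], 0], [[0, 0, 0.1], 0], [[0, 0, 0.14], 0], [[-0.02, 0.04, 0.16], 0], [[-0.05, 0.085, 0.16], 0], [[-0.08, 0.13, 0.16], 0], [[-0.1, 0.175, 0.16], 0], [[-0.12, 0.22, 0.16], 0], [[-0.13, 0.26, 0.16], 0], [[-0.13, 0.273, 0.16], 0], [[-0.13, 0.273, 0.16], 0], [[-0.13, 0.273, 0.16], 0]]' --grip -0.05

```text
time: 47.15
position: [0.5425, 0.2369, 0.2523]
tool_rot: [3.139, 0.091, 0.001]
ft_force: [0.4, -0.6, 0.9]
grip_width: 0.524
```

```bash
python3 st.py; python3 -c "
from h import *
im,K,E=grab('top','t10.png'); cv2.imwrite('pics/t10c.png',cv2.resize(im[100:340,200:520],None,fx=2.4,fy=2.4)); print('lid',rect(im,K,E,(225,110,440,300),(8,100,60),(16,200,160),.087,5)); print('handle',rect(im,K,E,(300,205,370,260),(16,130,90),(30,255,255),.117)); print('weight',rect(im,K,E,(280,150,380,215),(0,60,20),(30,255,85),.117,9))"
```

```text
47.15 [0.5425 0.2369 0.2523] yaw 3.33 j [ 0.34  0.32 -0.98  1.53  0.27  1.43 -0.6 ] [ 0.4 -0.6  0.9] 0.524
lid (array([613.3, -40. ]), [np.float64(180.6), np.float64(207.0)], 3.4)
handle (array([615.1, -39.5]), [np.float64(24.1), np.float64(83.8)], 93.4)
weight (array([664.2, -38. ]), [np.float64(45.8), np.float64(109.8)], 93.9)
```

View pics/t10c.png

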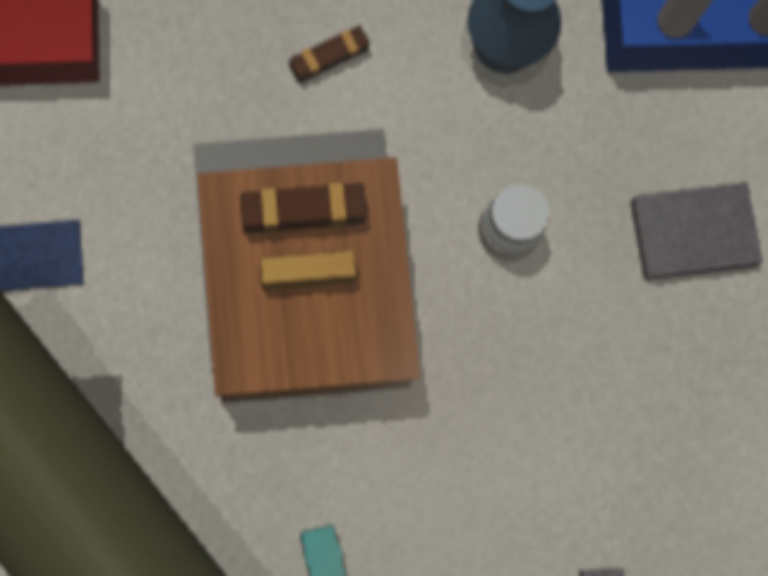

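The weight lies flat on the lid beside the handle. The lid is square, the bystanders are in place and the gripper is clear. Handing in.

```bash
python3 -c "
from bench import ticket
print(ticket.close_job())"
```

```text
the job is handed in; nothing more can be done
None
```

The job is done and handed in at about 47 s, in the order you asked; I don't have a verdict. I set the bar weight on the mat, tipped the carton onto its back, and moved the yellow, green and blue cases into their own bays. There was no red case. Then I laid the lid on the carton and the weight on the lid.

**Last checks from the top camera:**
- **Lid:** its yaw is 3.4° against 3.3° for the carton, and its handle centre is at (615, -39.5) mm against a rim centre of about (615, -41) mm.
- **Weight:** it lies flat on the far side of the lid, parallel to the handle and clear of it. The colour mask came out 46 mm wide instead of 32 mm because it picked up the weight's side and shadow. That pulled its centre to 664 mm in x; it was released at 672 mm.
- **Cases:** I saw all three in their bays before the lid went on.
- **Bystanders:** the jar and notebook look unmoved in the last picture. I didn't check the loupe, brush and twine in the last picture, but they looked in place in earlier views.
- **Disturbances:** I saw no knock to the weight or lid and no slackening of the grip. Wrist forces read at the end of each move stayed under about 6 N.

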